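Close the sample cell for the next laser run

TASK

Assemble the sample cell on its bolted-down base: stand the copper sample in the middle of the base's boss, lower the tall cell ring around it so that it sits flat on the base plate, lay the amber window centred on that ring, and finish with the low clamp ring centred on the window, ready for its screws. Set the window down gently, do not drop it, and leave the driver, the screw tray, the post holder and the lens tube where they are.

Things in the scene. Friction and masses are not known exactly. Their poses are not given: they have to be found in the camera images.
- cell_base: The fixed base of the cell: a square aluminium plate 100 x 100 x 12 mm with a round raised boss in its middle (30 mm across, its flat top 5 mm above the plate, edge chamfered 1.5 mm) and a socket screw head in each corner (10 mm across, 4 mm high, 41 mm from the centre in x and in y). A 10 mm thick brass gas nipple sticks out 18 mm from its +x side. Origin: centre of the underside, on the work surface; z up, so the plate's top is at 12 mm and the boss's top at 17 mm.
- sample: The sample: a solid copper disc standing flat, 24 mm across and 14 mm high, about 57 g. Origin: centre of its underside. It starts on the work surface.
- cell_ring: The tall cell ring: an aluminium ring 60 mm across outside, bore 44 mm (wall 8 mm), 28 mm high, about 110 g, six tiny holes in its top face. Its bore passes over the boss with 7 mm to spare all round. Origin: centre of its underside, on its axis. It starts flat on the work surface.
- window: The window: an amber disc of infrared glass 58 mm across and 8 mm thick, about 100 g, fragile. Origin: centre of its underside. It starts flat on a square grey pad 85 x 85 mm, 6 mm thick, fixed to the work surface.
- clamp_ring: The low clamp ring: a steel ring 60 mm across outside with a smaller bore than the cell ring's, 32 mm (wall 14 mm), 12 mm high, about 130 g, with six dark 6 mm holes in its top face. Origin: centre of its underside, on its axis. It starts flat on the work surface.
- driver: Bystander: a screwdriver 130 mm long lying on the work surface along its own x axis, at most 30 mm thick. Origin: its middle, on the work surface. Leave it alone.
- screw_tray: Bystander: a small open steel tray of screws, 75 (x) x 55 (y) x 16 mm. Origin: centre of its underside. Leave it alone.
- post_holder: Bystander: a black post holder standing on a round foot 40 mm across; barrel 25 mm across, 50 mm high, a thumbscrew sticking out 10 mm from the barrel on its +x side. Origin: centre of its underside. Leave it alone.
- lens_tube: Bystander: a black lens tube standing on end, 33 mm across, 42 mm high. Origin: centre of its underside. Leave it alone.
Things that resemble listed ones, but are neither listed nor needed, are in the scene too. Leave any brown or yellow look-alike of the cell_ring alone.

How it is judged (in metres and radians):
On the way, in this order (a step that is already met when the one before it is completed fails the run):
1. the sample stands in the middle of the boss, released (z of sample in the frame of cell_base between 0.015 and 0.019 m and horizontal distance between sample and cell_base below 0.006 m and angle between sample's own z axis and vertical below 0.06 rad and linear speed of sample below 0.02 m/s and contact force between sample and the fingers below 0.05 N), for 0.2 s.
2. the cell ring sits flat on the base plate around boss and sample, released (z of cell_ring in the frame of cell_base between 0.01 and 0.014 m and horizontal distance between cell_ring and cell_base below 0.0075 m and angle between each of cell_ring, sample's own z axis and vertical below 0.06 rad and linear speed of cell_ring below 0.02 m/s and contact force between cell_ring and the fingers below 0.05 N and z of sample in the frame of cell_base between 0.015 and 0.019 m and horizontal distance between sample and cell_base below 0.006 m), for 0.2 s.
3. the window lies flat and centred on the cell ring, released (z of window in the frame of cell_base between 0.038 and 0.042 m and horizontal distance between window and cell_ring below 0.007 m and angle between each of window, cell_ring's own z axis and vertical below 0.06 rad and linear speed of window below 0.02 m/s and contact force between window and the fingers below 0.05 N and z of cell_ring in the frame of cell_base between 0.01 and 0.014 m and horizontal distance between cell_ring and cell_base below 0.0075 m), for 0.2 s.
4. the clamp ring lies flat and centred on the window, released (z of clamp_ring in the frame of cell_base between 0.046 and 0.05 m and horizontal distance between clamp_ring and cell_ring below 0.009 m and angle between each of clamp_ring, window's own z axis and vertical below 0.06 rad and linear speed of clamp_ring below 0.02 m/s and contact force between clamp_ring and the fingers below 0.05 N and z of window in the frame of cell_base between 0.038 and 0.042 m and horizontal distance between window and cell_ring below 0.007 m), for 0.2 s.
At the end, for the whole second after the job is handed in: Sample flat on the boss within 6 mm of the base's axis; cell ring flat on the plate within 7.5 mm of it; window flat on the ring within 7 mm of the ring's axis; clamp ring flat on the window within 9 mm of the ring's axis (heights 2 mm, tilts 0.06 rad); all four at rest and released (all of step 2 and all of step 4 and linear speed of each of sample, window below 0.02 m/s and contact force between each of sample, window and the fingers below 0.05 N); the robot touches nothing.
It fails at once if the window is dropped: it moves faster than 0.5 m/s with no finger on it (linear speed of window above 0.5 m/s and contact force between window and the fingers below 0.02 N).
It fails at once if the driver is moved more than 20 mm (distance of driver from where it was at the start of the episode above 0.02 m).
It fails at once if the screw tray is moved more than 20 mm (distance of screw_tray from where it was at the start of the episode above 0.02 m).
It fails at once if the post holder is moved more than 20 mm (distance of post_holder from where it was at the start of the episode above 0.02 m).
It fails at once if the lens tube is moved more than 20 mm (distance of lens_tube from where it was at the start of the episode above 0.02 m).
It also fails if it takes over 128 s, if anything falls off the work surface, if the arm or the gripper's body presses on something with over 40 N, if the wrist force passes 120 N, or if a joint passes its speed limit or range.

ROBOT

A 6-joint arm with a two-finger parallel gripper is mounted at the origin on the work surface. World frame = base frame: x ahead of the robot, y to its left, z up, the work surface at z = 0. Lengths are in mm, angles in rad, forces in N, time in s.
With the tool pointing down it reaches from about 275 to 1000 mm from the base axis. Payload 8.4 kg.
Tool frame: the origin (TCP) lies at the very end of the fingers, on their centre line; the grasp point (between the pads) lies 19 mm behind it; z points along the fingers, x is the direction in which the jaws open and shut, and the axes are right-handed (so a half turn about z gives the same grasp; the last joint's range is limited). The gripper opens to 85 mm and grips with 20 to 120 N. Pads are 22 mm wide; open, the fingers measure 114 mm over their backs; the gripper's body (76 mm by 85 mm) begins 54 mm behind the grasp point. The pads swing forward as they close: fully open they stand 13 mm farther back than shut.
Start: joints at [-1.2, 0.353, 1.633, -0, 1.155, -0.002], TCP at [227.639, -582.072, 231.281] pointing down, gripper open.
Joint ranges: [-2.63, 2.63], [-0.92, 2.1], [0.06, 2.66], [-1.3, 4.44], [0, 2.69], [-3.02, 3.02]. Speed limits (rad/s): [2.22, 2.22, 2.79, 3.14, 3.14, 3.14].

INTERFACE

Orientations are given as a unit quaternion [w, x, y, z].
In Python, from bench import manip gives the robot as it stands. Calls block until the motion is done:
- manip.move_to(position, orientation): joint-space move of the TCP to a pose.
- manip.move_l(position, attitude=None, speed=150, guard=None): straight line of the TCP; attitude=None keeps the orientation; speed is the mean speed in mm/s. With guard (N) it stops when the force on the tool has changed by that much, and returns True; else False.
- manip.goto_joints(angles): joint-space move.
- manip.gripper_to(opening, newtons=None): opening from 0.0 (shut) to 1.0 (fully open); newtons is the grip in N (None keeps the last); returns when the fingers have stopped.
- manip.wait(seconds).
- manip.inverse_kinematics(position, orientation): joint angles nearest the present ones, or None.
- manip.grab_frame(name): name is "side" or "top" or "wrist"; returns (picture, depth): 384x512x3 uint8, red, green, blue; 384x512 float32, mm along the optical axis (not along the pixel's ray), 0 where there is no reading.
- manip.camera_model(name): a dict with "intrinsics" (3x3 intrinsics, pixels), "R" (3x3) and "t" (3): a world point X has camera coordinates R X + t. Camera axes: x right, y down, z forward; pixel columns grow to the right and rows downward; lengths in mm; the calibration is good to about 2 mm. A picture is of the moment at which its call begins: read the wrist's pose just before it. camera_model takes no time and is no camera call; for the wrist camera it gives the pose at the moment of the call.
A pose or a line that the arm cannot do raises manip.IKError and nothing moves.
- manip.finish_job(): hands the job in, once; it reports no verdict.
Trained networks look in the newest picture that a camera, given by its name, has taken for a name from the list of things; names that differ only in an ending like _2 or _b are one class to them, and where a whole thing is asked for, a point or a joint stands for the part that bears it (a point fixed in the world has none). Each returns a list of dicts, best first, with "p" (0 to 1); they miss things now and then, are a little off and sometimes report something else, mostly with a low value. They report only what shows in the picture. A call takes as long as a camera call. They do not tell look-alikes from the thing itself.
- manip.recognise(camera, target): "at" ([x, y, z] in mm, in world coordinates, good to about 4 mm: the middle of the surface that is visible of it).
- manip.tip_of(camera, target): "at" ([x, y, z] in mm, in world coordinates, good to about 4 mm: a listed point, or the origin of a listed thing).
Readings, each from a call of its own:
- manip.current_time(): time.
- manip.current_q(): joint angles.
- manip.current_joint_velocities(): joint speeds.
- manip.current_joint_efforts(): joint torques, N m.
- manip.current_position(): TCP position.
- manip.current_tcp_rot(): TCP orientation.
- manip.current_ft_force(): force on the tool from outside, world axes, zero at the start.
- manip.current_ft_torque(): the same for the moment, N m.
- manip.current_opening(): opening from 0.0 (shut) to 1.0 (fully open).
Only numpy, scipy, OpenCV 4.12 (cv2) and the standard library are available. Lean on these libraries where they do the work, as an engineer would, in place of code of your own. Each camera call takes 0.05 s, during which the arm holds its last target.

## Working session

There is one attempt and no reset: what is moved stays moved. The work goes in short steps, each a Python script; the robot and the scene stay as the last script left them, time stands still between calls to the robot, and variables do not carry over. Pictures are saved under pics/ and viewed, and the job is handed in when it is done.

```bash
ls; mkdir -p pics; python3 - <<'E'
from bench import manip
import cv2, numpy as np
print(manip.current_time())
for c in ["side","top"]:
    im,d=manip.grab_frame(c)
    cv2.imwrite(f"pics/{c}0.png",im[:,:,::-1]); np.save(f"{c}0.npy",d)
    m=manip.camera_model(c); print(c,m)
    for t in ["cell_base","sample","cell_ring","window","clamp_ring","driver","screw_tray","post_holder","lens_tube"]:
        print(t,[(np.round(r["at"]).tolist(),round(r["p"],2)) for r in manip.tip_of(c,t)])
print(manip.current_time())
E
```

```text
pics
0.0
side {'intrinsics': array([[353.18101932,   0.        , 258.90952696],
       [  0.        , 353.18101932, 188.93153615],
       [  0.        ,   0.        ,   1.        ]]), 'R': array([[-0.89744909, -0.44095335, -0.01205295],
       [-0.32366435,  0.67680977, -0.66118827],
       [ 0.29971074, -0.5894817 , -0.75012319]]), 't': array([487.23193097, 217.73676152, 832.19340141])}
cell_base [([382.0, -291.0, -0.0], 0.85), ([621.0, 213.0, 4.0], 0.27)]
sample [([614.0, -248.0, -6.0], 0.57), ([383.0, -291.0, 0.0], 0.29)]
cell_ring [([496.0, 206.0, 3.0], 0.77), ([370.0, 51.0, 2.0], 0.73), ([465.0, 100.0, 1.0], 0.71), ([477.0, -5.0, -3.0], 0.53)]
window [([622.0, 212.0, 6.0], 0.83)]
clamp_ring [([392.0, 275.0, -2.0], 0.63)]
driver [([497.0, -406.0, -3.0], 0.75)]
screw_tray [([669.0, 14.0, 5.0], 0.88)]
post_holder [([475.0, -97.0, 1.0], 0.55), ([622.0, 212.0, 4.0], 0.24)]
lens_tube [([523.0, 420.0, 2.0], 0.61)]
top {'intrinsics': array([[381.37056114,   0.        , 257.11867133],
       [  0.        , 381.37056114, 189.99269125],
       [  0.        ,   0.        ,   1.        ]]), 'R': array([[-0.0227708 , -0.99950471,  0.0217215 ],
       [-0.99032824,  0.01957668, -0.13735622],
       [ 0.13686295, -0.02463912, -0.99028352]]), 't': array([ 10.43866133, 525.24473221, 985.70395671])}
cell_base [([382.0, -288.0, -1.0], 0.67)]
sample [([618.0, -241.0, -1.0], 0.43)]
cell_ring [([478.0, -7.0, -0.0], 0.75), ([465.0, 96.0, 3.0], 0.71), ([371.0, 48.0, -3.0], 0.67), ([495.0, 210.0, 7.0], 0.47), ([613.0, -240.0, 2.0], 0.18)]
window [([620.0, 214.0, 8.0], 0.66)]
clamp_ring [([392.0, 277.0, 0.0], 0.65)]
driver [([391.0, 275.0, -0.0], 0.74), ([490.0, -405.0, 4.0], 0.65)]
screw_tray [([672.0, 14.0, -2.0], 0.79)]
post_holder [([475.0, -95.0, 1.0], 0.52)]
lens_tube [([526.0, 414.0, -2.0], 0.48)]
1.0
```

View pics/top0.png

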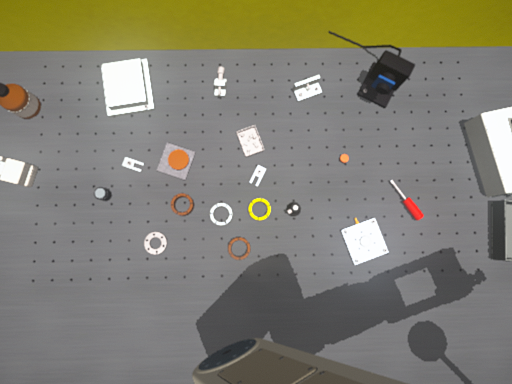

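View pics/side0.png

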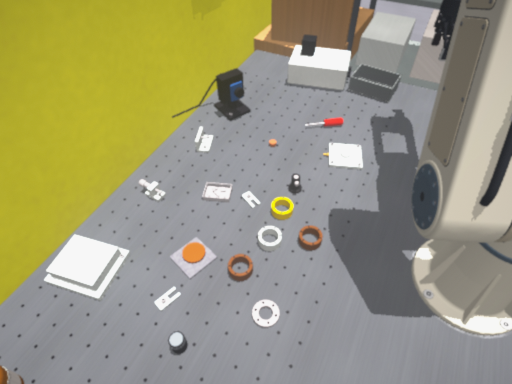

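The top view shows the base at (365,241) with its orange nipple up and to the left, and the small copper disc at (344,158). The window is on its grey pad at (178,160).

Ring candidates in the top view:
- White/aluminium at (221,214)
- Yellow at (260,209)
- Brown at (182,205)
- Brown at (239,248)
- Flat ring with holes at (155,243), which is the clamp ring

The description says aluminium, so I choose (221,214). The black post holder is at (293,209) and the lens tube at (102,194). Next I'll check that choice in a close crop.

```bash
cat > h.py <<'E'
from bench import manip
import cv2, numpy as np
def q(yaw): return [0,float(np.cos(yaw/2)),float(np.sin(yaw/2)),0]
def proj(m,X):
    c=m["R"]@np.asarray(X,float)+m["t"]; p=m["intrinsics"]@(c/c[2]); return p[:2]
def unproj(m,u,v,z):
    "pixel ray meets plane z"
    K=m["intrinsics"];R=m["R"];C=-R.T@m["t"]
    d=R.T@np.linalg.solve(K,[u,v,1.]); s=(z-C[2])/d[2]; return C+s*d
def world(m,d):
    v,u=np.indices(d.shape); K=m["intrinsics"]
    P=np.stack([(u-K[0,2])*d/K[0,0],(v-K[1,2])*d/K[1,1],d],-1)
    return (P-m["t"])@m["R"]
E
python3 - <<'E'
import cv2
a=cv2.imread("pics/top0.png"); b=cv2.imread("pics/side0.png")
x=cv2.resize(a[140:270,90:290],None,fx=4,fy=4,interpolation=cv2.INTER_CUBIC)
cv2.imwrite("pics/crop1.png",x)
E
```

```text
(no output)
```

View pics/crop1.png

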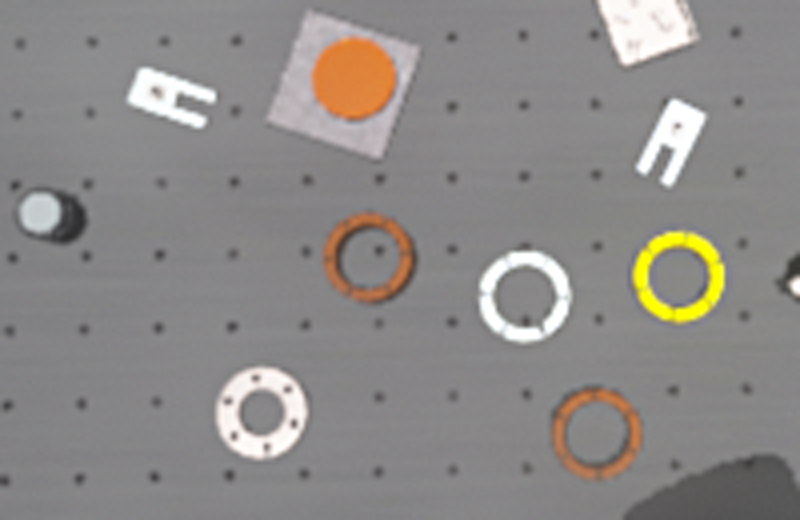

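```bash
python3 - <<'E'
from h import *
im,d=manip.grab_frame("top"); m=manip.camera_model("top"); W=world(m,d)
# top-surface heights: silver ring, clamp, sample
for n,(u,v) in dict(silver=(221,214),clamp=(155,243),sample=(344,158),base=(365,241),window=(178,160)).items():
    p=W[v-14:v+15,u-14:u+15].reshape(-1,3); p=p[np.isfinite(p).all(1)]
    print(n,np.percentile(p[:,2],[5,25,50,75,90,98]).round(1))
# yaw of start; move over sample
yaw=0.0
R=manip.current_tcp_rot(); print("rot",R, manip.current_position())
manip.move_to([560,-245,230],q(0.0)) 
print(manip.current_time(), manip.current_q())
mw=manip.camera_model("wrist"); im,d=manip.grab_frame("wrist"); cv2.imwrite("pics/w1.png",im[:,:,::-1])
print(mw, -mw["R"].T@mw["t"])
E
```

```text
silver [-3.3 -1.2  0.5  4.5 28.1 30.6]
clamp [-2.7 -0.5  1.4 10.5 13.1 15.3]
sample [-3.1 -1.5 -0.2  1.4  3.4 14.5]
base [ 8.7 10.6 11.9 13.6 15.6 18.4]
window [-0.3  5.   7.7 13.3 15.  17. ]
rot [ 2.33006965e-05  8.25913671e-01 -5.63796600e-01  7.40227839e-06] [ 227.65386098 -582.08995432  231.30450406]
2.775 [-4.16335377e-01  3.32997759e-01  1.66533676e+00 -3.47738820e-04
  1.14324367e+00 -4.14669641e-01]
{'intrinsics': array([[318.15982556,   0.        , 254.83226066],
       [  0.        , 318.15982556, 190.89190552],
       [  0.        ,   0.        ,   1.        ]]), 'R': array([[ 9.99998341e-01, -9.96866143e-04,  1.52461253e-03],
       [-1.38311333e-03, -9.60180979e-01,  2.79375330e-01],
       [ 1.18540414e-03, -2.79376975e-01, -9.60180764e-01]]), 't': array([-561.25890171, -271.26752938,  308.18946573])} [ 560.51744772 -174.92438111  372.55875473]
```

The close crop shows a white-silver ring with tiny hole marks at (525,297). Its top is at about 28 mm, so it is the cell ring. The flat ring with six dark holes at (262,412), about 12 mm high, is the clamp ring. The yellow and brown look-alikes at (680,277), (370,257) and (597,433) stay put.

View pics/w1.png

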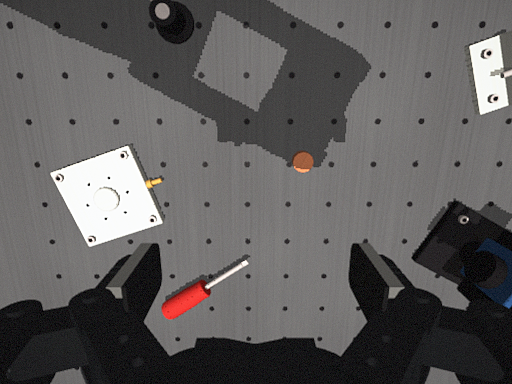

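The wrist view shows the copper sample at (303,161), the base boss at (106,198) with the nipple at (155,182), and the driver at (205,290) below.

```bash
cat >> h.py <<'E'
def blob(im,lo,hi,near,ks=0):
    "largest-near HSV blob -> (centroid, area, minEnclosing ellipse)"
    hsv=cv2.cvtColor(im,cv2.COLOR_RGB2HSV); mk=cv2.inRange(hsv,np.array(lo),np.array(hi))
    n,l,s,c=cv2.connectedComponentsWithStats(mk)
    best=min((i for i in range(1,n) if s[i,4]>40),key=lambda i:np.hypot(*(c[i]-near)))
    return (l==best).astype(np.uint8),c[best],s[best,4]
E
python3 - <<'E'
from h import *
im=cv2.imread("pics/w1.png")[:,:,::-1].copy(); mw=manip.camera_model("wrist")
hsv=cv2.cvtColor(im,cv2.COLOR_RGB2HSV)
mk,c,a=blob(im,[2,60,40],[20,255,255],(303,161)); print(c,a)
e=cv2.fitEllipse(max(cv2.findContours(mk,0,1)[0],key=len)); print(e)
print("sample sil @z7",unproj(mw,*c,7), hsv[154:172:3,303])
s=np.array([unproj(mw,u,v,16) for u,v in [(127,154),(153,219),(92,239),(60,177)]]); print(s.round(1),s.mean(0))
print("nip",unproj(mw,155,182,6))
print(np.degrees([np.arctan2(*(s[i]-s[j])[1::-1]) for i,j in [(0,3),(1,2),(3,2),(0,1)]]))
cr=cv2.resize(im[130:260,40:340],None,fx=2.6,fy=2.6,interpolation=cv2.INTER_CUBIC); cv2.imwrite("pics/w1c.png",cr[:,:,::-1])
E
```

```text
[302.35475578 161.06683805] 389
((302.37347412109375, 161.0634765625), (20.760374069213867, 22.095123291015625), 151.8652801513672)
sample sil @z7 [ 616.33480794 -245.28549766    7.        ] [[  9 156 160]
 [ 10 154 159]
 [ 10 158 150]
 [ 10 150 165]
 [ 10 145 164]
 [ 10 150 248]]
[[ 416.7 -235.2   16. ]
 [ 438.9 -313.6   16. ]
 [ 362.2 -339.5   16. ]
 [ 336.6 -261.7   16. ]] [ 388.62091831 -287.51442924   16.        ]
nip [ 442.17449146 -270.45854136    6.        ]
[ 18.3410017   18.6768551  108.21714436 105.81673207]
```

View pics/w1c.png

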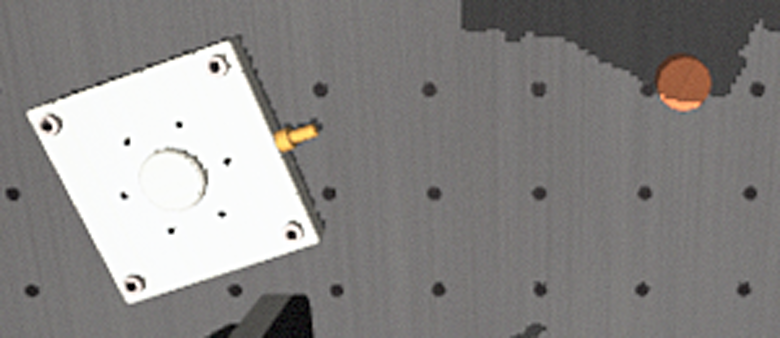

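```bash
python3 - <<'E'
from h import *
for n,(x,y) in dict(sample=(616,-245),base=(387,-288)).items():
    manip.move_to([x,y,120],q(0.32)); manip.wait(0.1)
    mw=manip.camera_model("wrist"); im,d=manip.grab_frame("wrist"); cv2.imwrite(f"pics/h_{n}.png",im[:,:,::-1])
    np.savez(f"h_{n}.npz",d=d,**mw)
    print(n,proj(mw,[x,y,14]),manip.current_time(),manip.current_q().round(2))
    print([(np.round(r["at"],1).tolist(),round(r["p"],2)) for r in manip.tip_of("wrist","cell_base" if n=="base" else n)])
    mt=world(mw,d)
a=np.hstack([cv2.imread(f"pics/h_{n}.png") for n in ("sample","base")]); cv2.imwrite("pics/h1.png",cv2.resize(a,(800,300)))
E
```

```text
sample [252.97077218 186.8339245 ] 3.5333 [-0.38  0.52  1.63 -0.    0.98 -0.7 ]
[([610.4, -243.5, -2.0], 0.92)]
base [251.29155243 187.42615618] 4.6583 [-0.64  0.28  2.03  0.    0.83 -0.96]
[([379.7, -287.9, -1.4], 0.61)]
```

View pics/h_sample.png

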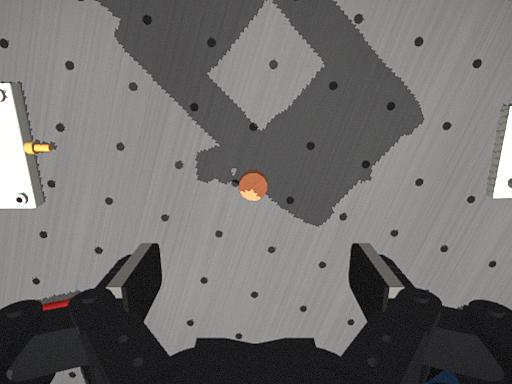

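View pics/h_base.png

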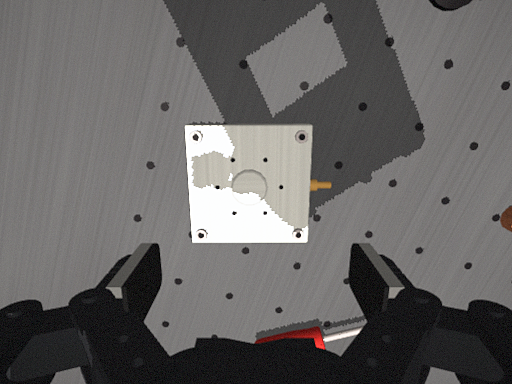

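The sample sits at (253,186), with TCP-predicted at (253,187). The base is square to the tool at yaw 0.32, with screws at (195,137), (303,137), (298,234) and (201,235), and the boss at (249,187).

```bash
python3 - <<'E'
from h import *
for n in ("sample","base"):
    z=np.load(f"h_{n}.npz"); m={k:z[k] for k in ("intrinsics","R","t")}; im=cv2.imread(f"pics/h_{n}.png")[:,:,::-1].copy()
    if n=="sample":
        mk,c,a=blob(im,[2,60,40],[20,255,255],(253,186)); e=cv2.fitEllipse(max(cv2.findContours(mk,0,1)[0],key=len)); print(c,e,[unproj(m,*c,h).round(1) for h in (7,12)])
    else:
        s=np.array([unproj(m,u,v,16) for u,v in [(195.5,137),(303,136.5),(298.5,234.5),(201,235)]]); print(s.round(1),s.mean(0))
        print(unproj(m,249.5,185.5,17))
        a=s[1]-s[0];b=s[2]-s[3];print(np.linalg.norm(a),np.linalg.norm(b),np.linalg.norm(s[1]-s[2]),np.linalg.norm(s[0]-s[3]),np.arctan2(a[1],a[0]),np.arctan2(b[1],b[0]))
        P=world(m,z["d"]); k=P[150:225,205:300].reshape(-1,3)
        print("plate z",np.median(k[:,2]))
        cv2.imwrite("pics/hb_c.png",cv2.resize(im[115:255,170:340],None,fx=4,fy=4,interpolation=cv2.INTER_CUBIC)[:,:,::-1])
E
```

```text
[252.8677686  184.59917355] ((252.82144165039062, 184.77804565429688), (28.419971466064453, 31.234521865844727), 1.4197200536727905) [array([ 615.9, -245. ,    7. ]), array([ 615.5, -243.7,   12. ])]
[[ 333.5 -262.7   16. ]
 [ 411.9 -236.2   16. ]
 [ 437.5 -314.    16. ]
 [ 359.7 -340.3   16. ]] [ 385.62062574 -288.32632104   16.        ]
[ 384.89698611 -286.12207936   17.        ]
82.77897508854768 82.12916302614028 81.92580719378415 81.93915861429149 0.32563393834910026 0.325829338029395
plate z 12.142862032618355
```

View pics/hb_c.png

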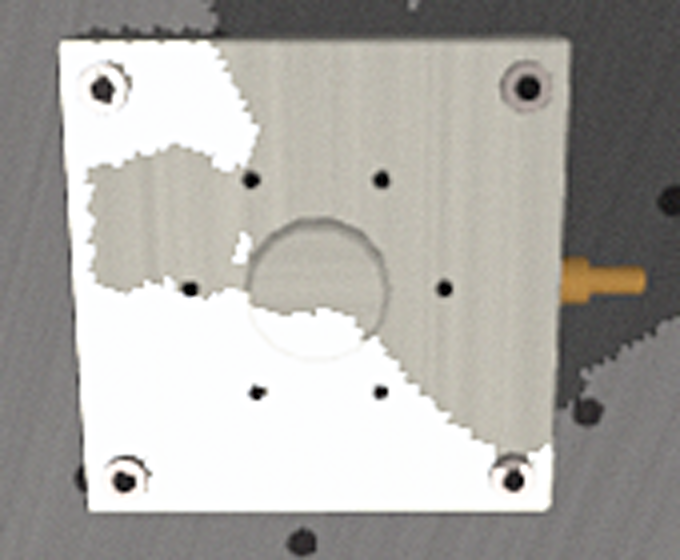

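```bash
cat >> h.py <<'E'
YAW=0.326; BASE=np.array([385.4,-287.9])
def st(tag): print(tag,"t",round(manip.current_time(),2),"pos",manip.current_position().round(1),"open",round(float(manip.current_opening()),3),"F",manip.current_ft_force().round(1))
E
python3 - <<'E'
from h import *
x,y=615.8,-244.7
manip.gripper_to(0.55,30)
manip.move_to([x,y,60],q(YAW)); 
print(manip.move_l([x,y,4],speed=80,guard=8)); st("down")
manip.gripper_to(0.0,30); st("closed")
manip.move_l([x,y,120],speed=150); st("up")
mw=manip.camera_model("wrist"); im,d=manip.grab_frame("wrist"); cv2.imwrite("pics/g1.png",im[:,:,::-1])
E
```

```text
False
down t 6.97 pos [ 616.1 -244.7    4.1] open 0.552 F [0.  0.7 0.1]
closed t 7.32 pos [ 616.3 -244.9    4.8] open 0.263 F [-0.8  1.   5.3]
up t 8.24 pos [ 615.1 -244.4  119. ] open 0.26 F [-0.3  0.6 -0.1]
```

View pics/g1.png

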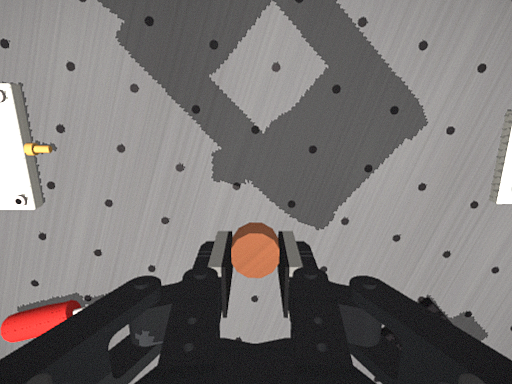

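The sample is held, centred between the pads at (255,250). Next I'll check its offset in the grip, then place it on the boss.

```bash
python3 - <<'E'
from h import *
manip.wait(0.2); st("now")
mw=manip.camera_model("wrist"); im,d=manip.grab_frame("wrist"); p=manip.current_position()
mk,c,a=blob(im,[2,60,40],[20,255,255],(255,250)); 
for h in (119,122,125): print(c,unproj(mw,*c,h).round(1)-p.round(1))
P=world(mw,d); print("depth z of top",np.percentile(P[245:262,240:270,2],[10,50,90]).round(1))
# finger tips in depth
for sl in ((slice(236,262),slice(212,222)),(slice(236,262),slice(288,298))): print(np.percentile(P[sl][...,2],[2,10,50,90]).round(1))
manip.move_to([BASE[0],BASE[1],80],q(YAW)); manip.wait(0.2); st("above")
E
```

```text
now t 8.49 pos [ 615.3 -244.5  119. ] open 0.26 F [ 0.1 -0.2 -0.5]
[254.87394585 250.30492676] [ 1.3 -0.9 -0.2]
[254.87394585 250.30492676] [0.8 0.5 2.8]
[254.87394585 250.30492676] [0.3 2.  5.8]
depth z of top [127.5 128.2 129.1]
[-1.000e-01  1.296e+02  1.424e+02  1.512e+02]
[ -0.5 130.1 141.5 150.7]
above t 9.68 pos [ 386.9 -288.1   80.2] open 0.261 F [-0.7  0.6  0. ]
```

```bash
python3 - <<'E'
from h import *
st("s")
x,y=BASE+[-0.8,-0.3]
manip.move_l([x,y,26],speed=80); manip.wait(0.3); st("26")
print(manip.move_l([x,y,20.8],speed=12,guard=4)); st("contact"); manip.wait(0.2); st("")
mw=manip.camera_model("wrist"); im,d=manip.grab_frame("wrist"); cv2.imwrite("pics/p1.png",im[:,:,::-1])
E
```

```text
s t 9.68 pos [ 386.9 -288.1   80.2] open 0.261 F [-0.7  0.6  0. ]
26 t 10.81 pos [ 384.8 -288.3   26.4] open 0.259 F [-0.4  0.4 -0.9]
True
contact t 11.21 pos [ 384.7 -288.2   21.7] open 0.258 F [-1.1  0.6  6. ]
 t 11.41 pos [ 384.7 -288.3   21.7] open 0.256 F [-0.9  0.4  5.2]
```

View pics/p1.png

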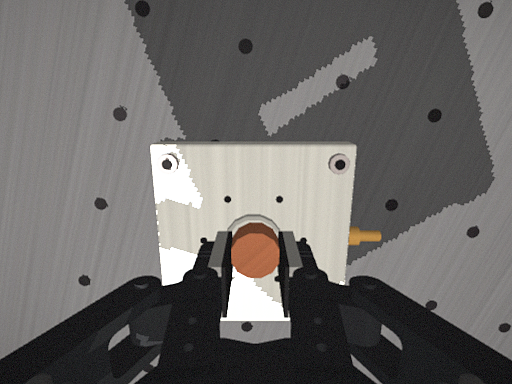

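Contact came at z 21.7 (21.8 expected), and the sample is on the boss at (255,250). Next I'll release, rise and verify.

```bash
python3 - <<'E'
from h import *
x,y,_=manip.current_position()
manip.gripper_to(0.42); manip.wait(0.3); st("rel")
manip.move_l([x,y,120],speed=150); manip.wait(0.3); st("up")
mw=manip.camera_model("wrist"); im,d=manip.grab_frame("wrist"); cv2.imwrite("pics/v1.png",im[:,:,::-1])
mk,c,a=blob(im,[2,60,40],[20,255,255],proj(mw,[x,y,24])); print(c,a,unproj(mw,*c,24))
e=cv2.fitEllipse(max(cv2.findContours(mk,0,1)[0],key=len)); print(e)
P=world(mw,d); u,v=c.astype(int); print("top z",np.median(P[v-4:v+4,u-4:u+4,2]))
cv2.imwrite("pics/v1c.png",cv2.resize(im[115:255,170:340],None,fx=4,fy=4,interpolation=cv2.INTER_CUBIC)[:,:,::-1])
np.savez("v1.npz",**mw)
E
```

```text
rel t 12.04 pos [ 384.3 -288.    21.4] open 0.422 F [ 0.4 -0.6  0.2]
up t 13.15 pos [ 384.3 -288.   119.3] open 0.42 F [-0.3  0.   0.5]
[255.36901763 193.28463476] 794 [ 385.85987437 -287.87269583   24.        ]
((255.37692260742188, 193.29092407226562), (29.665264129638672, 32.19514465332031), 179.33746337890625)
top z 30.958754255307788
```

View pics/v1c.png

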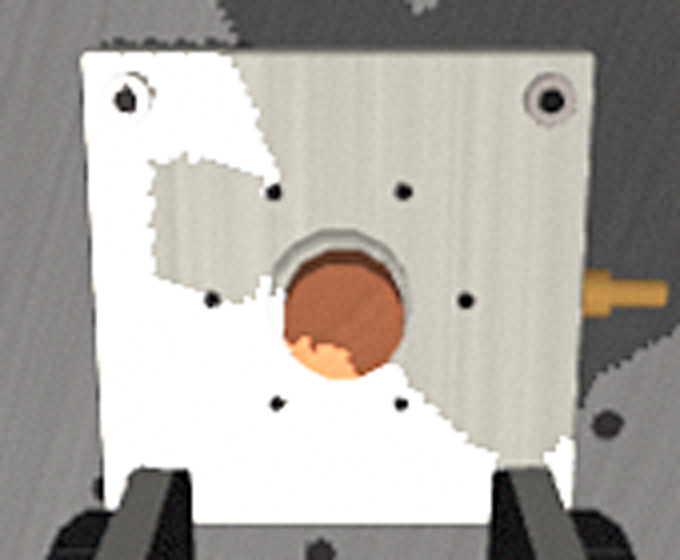

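```bash
python3 - <<'E'
from h import *
m=dict(np.load("v1.npz")); hol=np.array([(274,191),(404,191),(466,300),(401,404),(278,404),(212,299)])/4+[170,115]
hp=np.array([unproj(m,u,v,12) for u,v in hol]); print("holes mean",hp.mean(0),"screws top mid",[unproj(m,170+a/4,115+b/4,16).round(1) for a,b in ((127,100),(551,101))])
manip.gripper_to(1.0)
manip.move_to([465,98,130],q(YAW)); manip.wait(0.3); st("ring")
mw=manip.camera_model("wrist"); im,d=manip.grab_frame("wrist"); cv2.imwrite("pics/r1.png",im[:,:,::-1]); np.savez("r1.npz",d=d,**mw)
print(proj(mw,[465,98,28]),[(np.round(r["at"],1).tolist(),round(r["p"],2)) for r in manip.tip_of("wrist","cell_ring")])
P=world(mw,d); mk=(abs(P[...,2]-28)<5).astype(np.uint8); mk[230:]=0
n,l,s,c=cv2.connectedComponentsWithStats(mk); i=1+np.argmax(s[1:,4]); print(s[i],c[i],unproj(mw,*c[i],28))
co=max(cv2.findContours((l==i).astype(np.uint8),0,1)[0],key=len); e=cv2.fitEllipse(co); print(e,unproj(mw,*e[0],28))
E
```

```text
holes mean [ 385.67376992 -288.72275477   12.        ] screws top mid [array([ 333.8, -262.8,   16. ]), array([ 411.1, -236.9,   16. ])]
ring t 15.51 pos [465.1  97.4 130. ] open 1.001 F [-0.6  0.3 -0.5]
[253.45885695 189.54364643] [([474.6, -7.4, 2.1], 0.74), ([376.7, 54.3, -0.9], 0.63)]
[ 297   23   83   88 2747] [338.59119039  65.21368766] [493.34679934 205.57530001  28.        ]
((337.93109130859375, 66.20880889892578), (80.21392822265625, 88.28407287597656), 26.836559295654297) [493.15734626 204.80618937  28.        ]
```

View pics/r1.png

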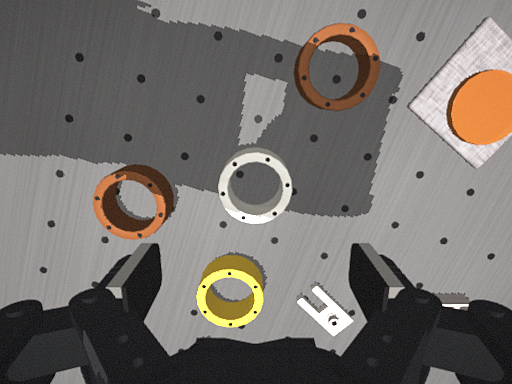

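The silver-white ring at (255,188) is between the yellow one (231,297) and the brown ones (133,203) and (340,66).

```bash
python3 - <<'E'
from h import *
im=cv2.imread("pics/r1.png")[:,:,::-1].copy(); z=np.load("r1.npz"); m={k:z[k] for k in("intrinsics","R","t")}
P=world(m,z["d"]); mk=((abs(P[...,2]-28)<4)).astype(np.uint8); w=np.zeros_like(mk); w[145:230,205:305]=1; mk*=w
n,l,s,c=cv2.connectedComponentsWithStats(mk); i=1+np.argmax(s[1:,4])
co=max(cv2.findContours((l==i).astype(np.uint8),0,1)[0],key=len); e=cv2.fitEllipse(cv2.convexHull(co)); print(s[i],e,unproj(m,*e[0],28))
mk,c,a=blob(im,[0,0,165],[180,60,255],(255,188)); e=cv2.fitEllipse(cv2.convexHull(max(cv2.findContours(mk,0,1)[0],key=len))); print(e,a,unproj(m,*e[0],28))
q_=unproj(m,*e[0],28); print("dia",np.linalg.norm(unproj(m,e[0][0]-e[1][0]/2,e[0][1],28)-unproj(m,e[0][0]+e[1][0]/2,e[0][1],28)))
cv2.imwrite("pics/r1c.png",cv2.resize(im[130:250,190:330],None,fx=4,fy=4)[:,:,::-1])
E
```

```text
[ 218  151   74   72 1989] ((254.4075469970703, 186.5946044921875), (71.6204605102539, 73.60731506347656), 87.13613891601562) [464.93755065 100.56047977  28.        ]
((227.6137237548828, 224.65997314453125), (96.77043151855469, 166.3316192626953), 35.12242126464844) 4564 [454.38267641  62.57940605  28.        ]
dia 79.92520204855894
```

View pics/r1c.png

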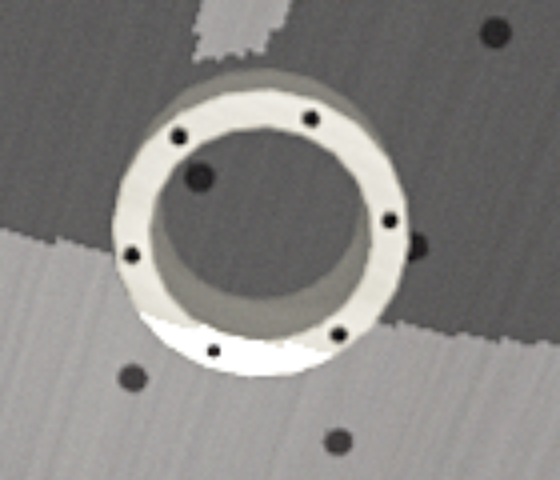

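```bash
python3 - <<'E'
from h import *
z=np.load("r1.npz"); m={k:z[k] for k in("intrinsics","R","t")}
x,y,_=unproj(m,255.1,188.5,28); print(x,y)
manip.move_l([x,y,60],q(YAW),speed=150); 
print(manip.move_l([x,y,10],speed=80,guard=8)); manip.wait(0.2); st("down")
manip.gripper_to(0.0,40); st("closed"); manip.wait(0.2)
manip.move_l([x,y,110],speed=150); manip.wait(0.3); st("up")
mw=manip.camera_model("wrist"); im,d=manip.grab_frame("wrist"); cv2.imwrite("pics/g2.png",im[:,:,::-1]); np.savez("g2.npz",d=d,p=manip.current_position(),**mw)
E
```

```text
465.966018689864 99.24079143076214
False
down t 17.2 pos [466.4  99.3  10.5] open 0.998 F [ 0.6  0.4 -0.3]
closed t 17.59 pos [466.1  99.3  10.6] open 0.674 F [-2.1 -0.8  9.9]
up t 18.91 pos [465.6  99.1 109.3] open 0.671 F [-0.  -0.7 -1.3]
```

View pics/g2.png

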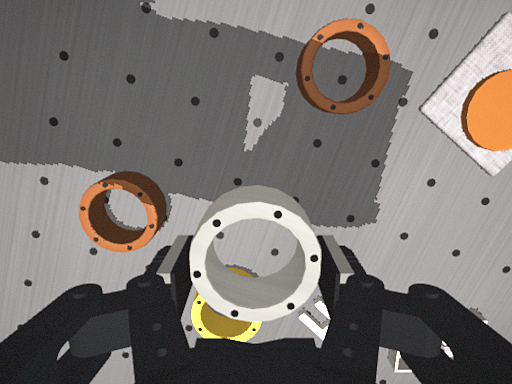

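The cell ring is held, with its top face centred at about (255,261).

```bash
python3 - <<'E'
from h import *
z=np.load("g2.npz"); m={k:z[k] for k in("intrinsics","R","t")}; p=z["p"]
P=world(m,z["d"]); print(p,"top z",[P[v,u,2].round(1) for u,v in((200,250),(312,270),(255,316),(240,315),(255,208),(210,295))])
h=np.median([P[v,u,2] for u,v in((200,250),(312,270),(255,316),(240,315),(210,295))])
pts=np.array([unproj(m,u,v,h)[:2] for u,v in [(277,214),(314,258),(291,306),(230,313),(197,274),(216,223)]])
A=np.c_[2*pts,np.ones(6)]; s=np.linalg.lstsq(A,(pts**2).sum(1),rcond=None)[0]; print("centre",s[:2]-p[:2],pts.mean(0)-p[:2],"r",np.sqrt(s[2]+s[:2]@s[:2]))
manip.move_to([385.6,-288.4,110],q(YAW)); manip.wait(0.4); st("above")
E
```

```text
[465.6681698   99.18358484 109.47765413] top z [np.float64(126.2), np.float64(126.3), np.float64(126.1), np.float64(126.4), np.float64(126.8), np.float64(126.4)]
centre [ 1.15145219 -0.38993722] [ 0.77015727 -0.23108152] r 26.32911788111521
above t 20.82 pos [ 385.8 -288.1  110. ] open 0.678 F [ 0.  -1.3 -1.1]
```

```bash
python3 - <<'E'
from h import *
x,y=385.0,-288.2
print(manip.move_l([x,y,50],speed=120,guard=8)); manip.wait(0.2); st("50")
print(manip.move_l([x,y,28],speed=30,guard=5)); st("28")
print(manip.move_l([x,y,21],speed=12,guard=5)); manip.wait(0.2); st("contact")
mw=manip.camera_model("wrist"); im,d=manip.grab_frame("wrist"); cv2.imwrite("pics/p2.png",im[:,:,::-1])
E
```

```text
False
50 t 21.68 pos [ 385.5 -288.6   50.8] open 0.672 F [-0.3  0.2 -0.5]
False
28 t 22.56 pos [ 385.1 -288.2   28. ] open 0.674 F [-0.5  0.2 -2.1]
True
contact t 23.24 pos [ 385.1 -288.2   22.6] open 0.677 F [-0.2 -1.2  5.6]
```

View pics/p2.png

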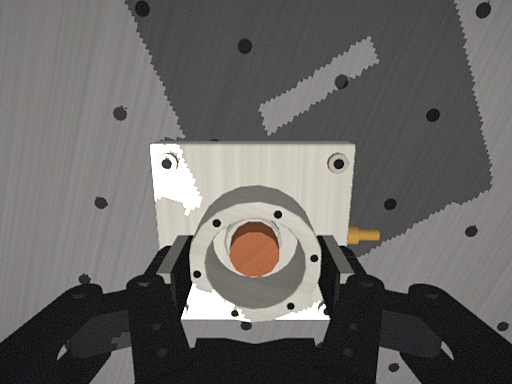

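The ring is down around the sample, with contact at 22.6 (about 23 expected) and the sample centred in the bore at (255,250). Next I'll release, rise and check.

```bash
python3 - <<'E'
from h import *
x,y,_=manip.current_position()
manip.gripper_to(0.85); manip.wait(0.3); st("rel")
manip.move_l([x,y,140],speed=150); manip.wait(0.3); st("up")
mw=manip.camera_model("wrist"); im,d=manip.grab_frame("wrist"); cv2.imwrite("pics/v2.png",im[:,:,::-1]); np.savez("v2.npz",d=d,**mw)
P=world(mw,d); 
print(proj(mw,[x,y,40]))
u,v=proj(mw,[x,y,40]).astype(int)
for r in range(v-50,v+51,10): print(r,P[r,u-50:u+51:10,2].round(0))
cv2.imwrite("pics/v2c.png",cv2.resize(im[v-80:v+70,u-90:u+90],None,fx=4,fy=4,interpolation=cv2.INTER_CUBIC)[:,:,::-1]); print(u-90,v-80)
E
```

```text
rel t 23.89 pos [ 384.6 -287.9   22.2] open 0.85 F [-0.5 -0.3  0. ]
up t 25.12 pos [ 384.8 -288.1  139.4] open 0.853 F [-0.7 -0.4  0.5]
[253.72969312 191.70938426]
141 [15. 12. 11. 11. 12. 12. 12. 12. 12. 11. 16.]
151 [12. 11. 12. 10. 12. 22. 17. 12. 11. 13. 12.]
161 [11. 11. 12. 38. 40. 40. 40. 39. 12. 13. 14.]
171 [12. 12. 32. 39. 16. 21. 16. 11. 40. 12. 11.]
181 [13. 12. 40. 11. 31. 31. 31. 11. 39. 11. 12.]
191 [12. 12. 40. 12. 31. 31. 30. 12. 40. 12. 12.]
201 [ 12.  12.  41.  26.  13.  13.  11.  18.  41. 282.  13.]
211 [11. 13. 11. 40. 30. 24. 28. 39. 40. 12. 12.]
221 [12. 12. 12. 12. 40. 40. 40. 41. 13. 11. 12.]
231 [12. 13. 12. 12. 11. 12. 13. 12. 13. 12. 12.]
241 [ 1.  1. -0. -0. -0.  0.  0. -0.  1.  1. -0.]
163 111
```

View pics/v2c.png

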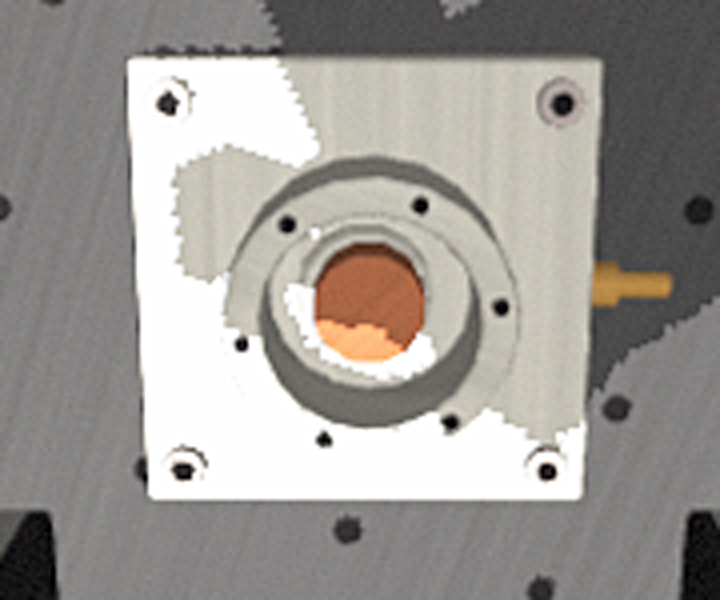

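The ring is flat, with its top at z = 40 all round (crop centre about (370,320)), and the sample is still inside. Next I'll measure the ring centre against the base, then look at the window.

```bash
cat >> h.py <<'E'
def circ(pts):
    pts=np.asarray(pts)[:,:2]; s=np.linalg.lstsq(np.c_[2*pts,np.ones(len(pts))],(pts**2).sum(1),rcond=None)[0]; return s[:2],np.sqrt(s[2]+s[:2]@s[:2])
E
python3 - <<'E'
from h import *
m=dict(np.load("v2.npz")); o=np.array([163,111])
f=lambda L,h:np.array([unproj(m,*(np.array(p)/4+o),h) for p in L])
print("base",f([(168,103),(562,104),(547,471),(184,470)],16).mean(0))
print("ring",circ(f([(421,206),(501,307),(450,423),(324,440),(241,345),(288,224)],40)))
print("sample",f([(369,304)],29))
manip.gripper_to(1.0)
manip.move_to([621,213,130],q(YAW)); manip.wait(0.3); st("win")
mw=manip.camera_model("wrist"); im,d=manip.grab_frame("wrist"); cv2.imwrite("pics/w2.png",im[:,:,::-1]); np.savez("w2.npz",d=d,**mw)
print(proj(mw,[621,213,14]),manip.current_q().round(2))
mk,c,a=blob(im,[5,150,120],[25,255,255],(253,188)); co=max(cv2.findContours(mk,0,1)[0],key=len); e=cv2.fitEllipse(co); print(e,a,unproj(mw,*e[0],12),[np.linalg.norm(unproj(mw,e[0][0]-w/2,e[0][1],14)-unproj(mw,e[0][0]+w/2,e[0][1],14)) for w in e[1]])
cv2.imwrite("pics/w2c.png",cv2.resize(im[110:260,165:345],None,fx=4,fy=4,interpolation=cv2.INTER_CUBIC)[:,:,::-1])
P=world(mw,d); u,v=map(int,e[0]); print(P[v-60:v+61:12,u,2].round(1)); print(P[v,u-60:u+61:12,2].round(1))
E
```

```text
base [ 385.64377166 -288.73189362   16.        ]
ring (array([ 386.65308214, -288.38177593]), np.float64(26.059374176754655))
sample [[ 385.91460361 -287.07814254   29.        ]]
win t 27.77 pos [621.1 212.5 130.1] open 1.0 F [ 0.3 -0.2  0.1]
[253.45902955 184.95388647] [ 0.33  0.5   1.64 -0.    0.99  0.  ]
((253.7857666015625, 179.36383056640625), (60.8122673034668, 66.93055725097656), 145.71304321289062) 2202 [619.86964498 217.20701197  12.        ] [np.float64(50.95548205814378), np.float64(56.082086254833776)]
[ 5.6  5.7  5.2 13.9 14.5 15.1 14.6 14.5  5.8 -0.2 -1. ]
[ 6.8  4.9  4.9 15.7 13.5 15.1 14.1 14.   6.4  6.3  0.4]
```

View pics/w2c.png

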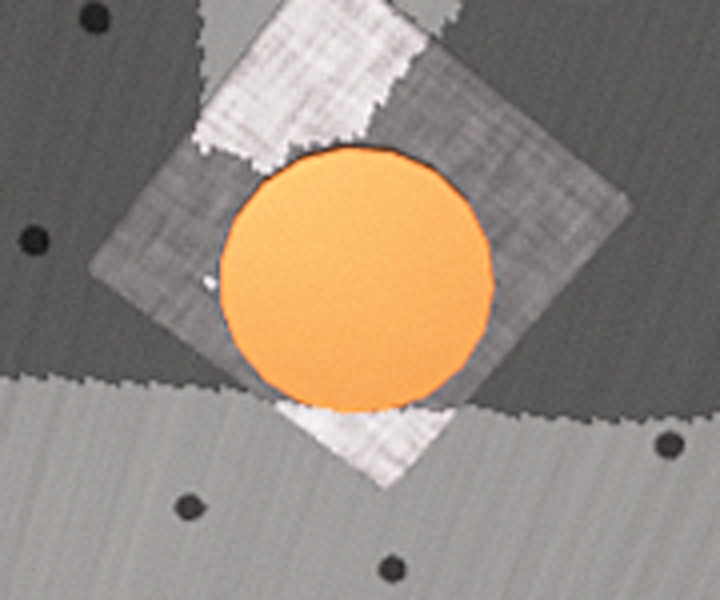

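View pics/w2.png

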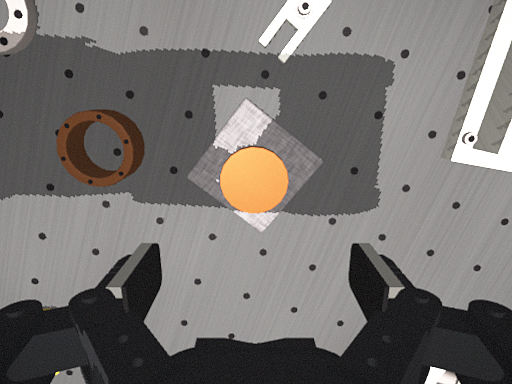

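The window is at crop (357,279), i.e. pixel (254.2,179.8), flat on its pad with its top at 14 mm. I'll feel for the pad with the fingertips, rise 4 mm, then close gently.

```bash
python3 - <<'E'
from h import *
m={k:np.load("w2.npz")[k] for k in("intrinsics","R","t")}
C=unproj(m,254.2,179.8,13.); print(C, "dia",np.linalg.norm(unproj(m,220,179.8,14)-unproj(m,288.5,179.8,14)))
x,y=C[:2]-[0.8,0.2]
manip.gripper_to(0.76,25)
manip.move_l([x,y,30],q(YAW),speed=150); manip.wait(0.3); st("30")
print(manip.move_l([x,y,-5],speed=15,guard=3)); st("touch"); z=manip.current_position()[2]
manip.wait(0.1); st("")
im,d=manip.grab_frame("wrist"); cv2.imwrite("pics/t3.png",im[:,:,::-1])
E
```

```text
[620.24193376 217.19964281  13.        ] dia 57.42004402256307
30 t 29.27 pos [619.9 217.1  30.8] open 0.758 F [0.  0.3 0.3]
True
touch t 31.05 pos [ 6.194e+02  2.170e+02 -2.000e-01] open 0.761 F [-1.  -1.6  5.5]
 t 31.15 pos [ 6.194e+02  2.170e+02 -2.000e-01] open 0.759 F [-1.4 -1.   5.2]
```

View pics/t3.png

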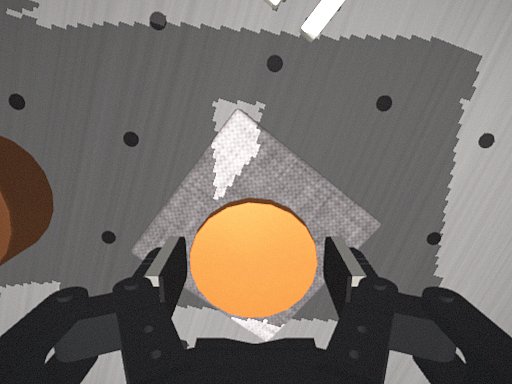

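The tips touch the pad with the TCP at −0.2, so they sit 6.2 mm behind the TCP at this opening. The window lies centred between the jaws at (254,259).

```bash
python3 - <<'E'
from h import *
x,y,_=manip.current_position()
manip.move_l([x,y,4.2],speed=20); manip.wait(0.2)
manip.gripper_to(0.70,25); st("pre"); manip.gripper_to(0.0,25); st("closed"); manip.wait(0.3)
manip.move_l([x,y,14],speed=20); manip.wait(0.2); st("lift")
manip.move_l([x,y,110],speed=100); manip.wait(0.3); st("up")
mw=manip.camera_model("wrist"); im,d=manip.grab_frame("wrist"); p=manip.current_position(); cv2.imwrite("pics/g3.png",im[:,:,::-1]); np.savez("g3.npz",d=d,p=p,**mw)
mk,c,a=blob(im,[5,150,120],[25,255,255],(254,260)); e=cv2.fitEllipse(max(cv2.findContours(mk,0,1)[0],key=len)); print(e)
P=world(mw,d); u,v=map(int,e[0]); h=np.median(P[v-10:v+10,u-10:u+10,2]); print("top z",h, [np.median(P[b-3:b+4,a-3:a+4,2]).round(1) for a,b in((u-45,v),(u+45,v),(u,v-40),(u,v+40))])
print("off",unproj(mw,*e[0],h-1)-p)
E
```

```text
pre t 32.03 pos [619.4 217.    4.1] open 0.698 F [-0.7 -0.9 -0.3]
closed t 32.25 pos [619.4 217.    4.4] open 0.655 F [-0.9  0.2  3.3]
lift t 33.39 pos [619.3 216.9  13.8] open 0.659 F [ 0.3  0.6 -0.8]
up t 34.8 pos [619.2 216.9 109.5] open 0.661 F [ 0.4  0.  -1.1]
((254.8777618408203, 254.4415740966797), (110.75218200683594, 122.29532623291016), 91.22589111328125)
top z 119.07727201738737 [np.float64(119.0), np.float64(118.9), np.float64(119.0), np.float64(119.1)]
off [0.7165426  1.11207338 8.43906346]
```

View pics/g3.png

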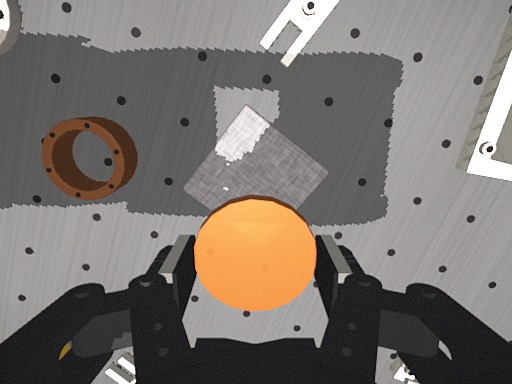

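The window is held level, with its top at 119 and its centre at (255,254). I'll carry it over and lower it onto the ring with a light guard.

```bash
python3 - <<'E'
from h import *
x,y=385.7,-289.6
manip.move_to([x,y,110],q(YAW)); manip.wait(0.5); st("above")
manip.move_l([x,y,46],speed=70); manip.wait(0.4); st("46")
print(manip.move_l([x,y,36.5],speed=8,guard=3)); st("contact"); manip.wait(0.2); st("")
im,d=manip.grab_frame("wrist"); cv2.imwrite("pics/p3.png",im[:,:,::-1])
im,d=manip.grab_frame("side"); cv2.imwrite("pics/p3s.png",cv2.resize(im[110:200,290:400],None,fx=6,fy=6)[:,:,::-1])
E
```

```text
above t 37.36 pos [ 385.8 -289.5  110. ] open 0.665 F [ 0.5  0.2 -0.9]
46 t 38.83 pos [ 385.8 -289.7   46.2] open 0.661 F [-0.2  0.3 -0.8]
True
contact t 39.71 pos [ 385.6 -289.6   38.4] open 0.656 F [-0.5  0.2  4.3]
 t 39.91 pos [ 385.7 -289.6   38.4] open 0.662 F [-0.5  0.5  5.7]
```

View pics/p3.png

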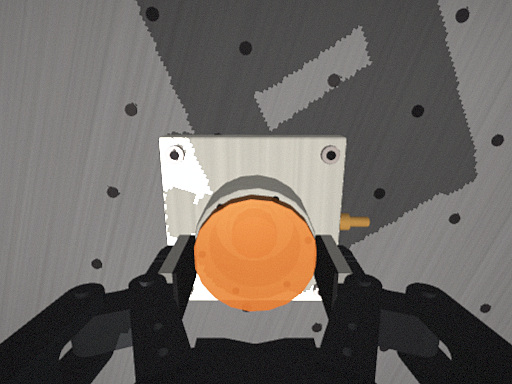

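View pics/p3s.png

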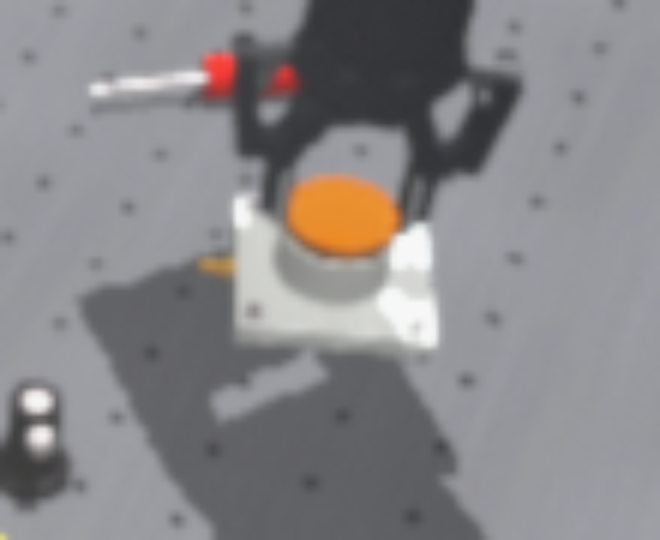

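Contact came at 38.4 (38.3 expected), with the window on the ring in both views. Next I'll release gently.

```bash
python3 - <<'E'
from h import *
x,y,_=manip.current_position()
manip.gripper_to(0.70); manip.wait(0.3); st("rel1"); manip.gripper_to(0.82); manip.wait(0.2); st("rel")
x,y,z=manip.current_position(); manip.move_l([x,y,70],speed=40); manip.move_l([x,y,140],speed=150); manip.wait(0.3); st("up")
mw=manip.camera_model("wrist"); im,d=manip.grab_frame("wrist"); cv2.imwrite("pics/v3.png",im[:,:,::-1]); np.savez("v3.npz",d=d,**mw)
P=world(mw,d); mk,c,a=blob(im,[5,150,120],[25,255,255],proj(mw,[x,y,48])); e=cv2.fitEllipse(max(cv2.findContours(mk,0,1)[0],key=len)); print(e,unproj(mw,*e[0],47))
u,v=map(int,e[0]); print([np.median(P[b-3:b+4,a-3:a+4,2]).round(1) for a,b in((u-24,v),(u+24,v),(u,v-22),(u,v+22),(u,v))])
cv2.imwrite("pics/v3c.png",cv2.resize(im[v-80:v+70,u-90:u+90],None,fx=4,fy=4,interpolation=cv2.INTER_CUBIC)[:,:,::-1]); print(u-90,v-80)
E
```

```text
rel1 t 40.52 pos [ 385.2 -289.2   38. ] open 0.7 F [-0.4  0.4  0.3]
rel t 40.99 pos [ 385.2 -289.2   38. ] open 0.816 F [0.5 0.2 0.1]
up t 42.86 pos [ 384.8 -288.9  139.3] open 0.819 F [-0.  -0.3 -0.5]
((255.9029541015625, 194.47439575195312), (69.8593521118164, 72.56393432617188), 92.15491485595703) [ 386.67154864 -288.66980108   47.        ]
[np.float64(48.0), np.float64(47.9), np.float64(48.2), np.float64(48.0), np.float64(47.9)]
165 114
```

View pics/v3c.png

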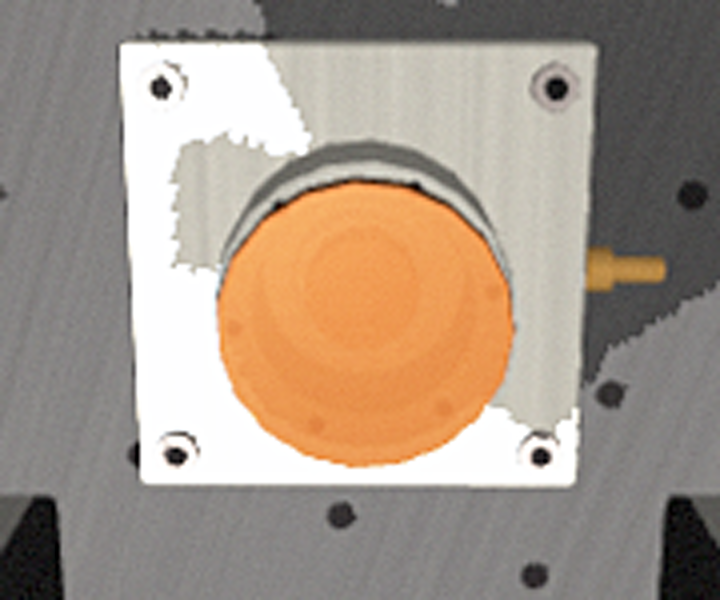

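The window is flat (48.0 all round), with its centre within about 0.5 mm of the ring's measured centre, crop (366,322). Now the clamp ring.

```bash
python3 - <<'E'
from h import *
manip.gripper_to(1.0)
manip.move_to([392,276,130],q(YAW)); manip.wait(0.4); st("cl")
mw=manip.camera_model("wrist"); im,d=manip.grab_frame("wrist"); cv2.imwrite("pics/c1.png",im[:,:,::-1]); np.savez("c1.npz",d=d,**mw)
print(proj(mw,[392,276,12]),manip.current_q().round(2))
cv2.imwrite("pics/c1c.png",cv2.resize(im[110:260,165:345],None,fx=4,fy=4,interpolation=cv2.INTER_CUBIC)[:,:,::-1])
E
```

```text
cl t 45.65 pos [392.2 275.8 130. ] open 0.996 F [-0.6 -0.1  0.7]
[253.33515807 184.7631267 ] [ 0.61  0.26  2.03 -0.    0.85  0.28]
```

View pics/c1c.png

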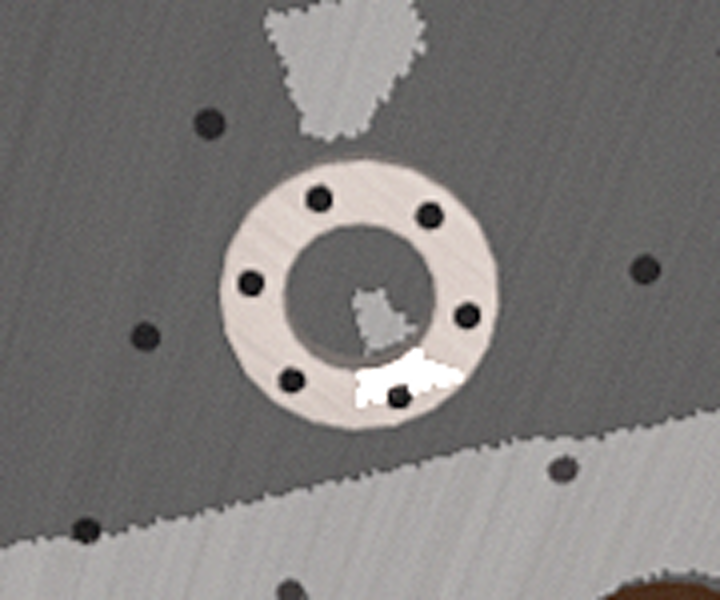

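The clamp ring is at crop (360,297), with six dark holes around it.

```bash
python3 - <<'E'
from h import *
m={k:np.load("c1.npz")[k] for k in("intrinsics","R","t")}
c,r=circ([unproj(m,165+a/4,110+b/4,12) for a,b in [(320,199),(431,215),(468,316),(399,398),(292,380),(251,283)]]); print(c,r)
x,y=c-[0.8,0.2]
manip.gripper_to(0.78,35)
manip.move_l([x,y,30],q(YAW),speed=150); manip.wait(0.2)
print(manip.move_l([x,y,-1.3],speed=30,guard=5)); manip.wait(0.2); st("down")
manip.gripper_to(0.0,35); st("closed"); manip.wait(0.2)
manip.move_l([x,y,110],speed=100); manip.wait(0.3); st("up")
mw=manip.camera_model("wrist"); im,d=manip.grab_frame("wrist"); p=manip.current_position(); cv2.imwrite("pics/g4.png",im[:,:,::-1]); np.savez("g4.npz",d=d,p=p,**mw)
E
```

```text
[393.50757781 276.27393432] 23.351987370678124
False
down t 48.44 pos [392.8 276.1  -1.1] open 0.779 F [ 0.1  0.9 -0.7]
closed t 48.69 pos [392.8 276.1  -0.6] open 0.681 F [-2.6 -1.3 11.1]
up t 50.46 pos [392.6 276.  109.7] open 0.685 F [ 0.2 -0.2 -1. ]
```

View pics/g4.png

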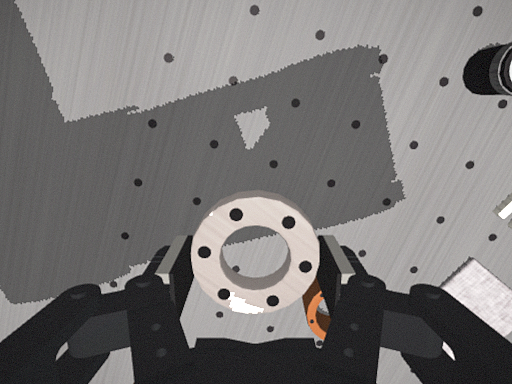

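The clamp ring is held level at (255,252). Next I'll compute its offset and carry it over.

```bash
python3 - <<'E'
from h import *
z=np.load("g4.npz"); m={k:z[k] for k in("intrinsics","R","t")}; p=z["p"]; P=world(m,z["d"])
hs=[np.median(P[v-2:v+3,u-2:u+3,2]) for u,v in((205,270),(308,245),(255,300),(262,212))]; print(np.round(hs,1)); h=np.median(hs)
c,r=circ([unproj(m,u,v,h) for u,v in [(236,215),(289,222),(305,267),(273,301),(224,294),(204,252)]]); off=c-p[:2]; print("off",off,r,"bottom rel TCP",h-12-p[2])
x,y=np.array([386.65,-288.5])-off; x=min(max(x,384.7),386.3); print(x,y)
manip.move_to([x,y,110],q(YAW)); manip.wait(0.5); st("above")
manip.move_l([x,y,55],speed=70); manip.wait(0.4); st("55")
print(manip.move_l([x,y,45],speed=8,guard=3.5)); st("contact"); manip.wait(0.2); st("")
im,d=manip.grab_frame("wrist"); cv2.imwrite("pics/p4.png",im[:,:,::-1])
E
```

```text
[122.3 122.3 122.  122.2]
off [0.98693938 0.67166259] 23.28811438706926 bottom rel TCP 0.4594319764434118
385.66306062474376 -289.171662592325
above t 53.04 pos [ 385.8 -289.1  110. ] open 0.687 F [-0.1 -0.1 -1.8]
55 t 54.38 pos [ 385.8 -289.2   55.2] open 0.683 F [ 0.2 -0.5 -1.4]
True
contact t 55.27 pos [ 385.7 -289.2   47.5] open 0.679 F [-0.4  0.   4.7]
 t 55.47 pos [ 385.6 -289.2   47.5] open 0.683 F [-0.4  0.9  5. ]
```

View pics/p4.png

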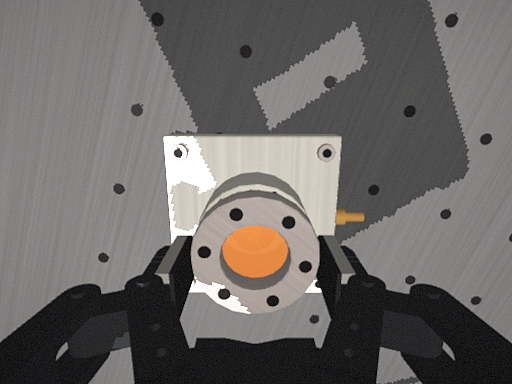

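Contact came at 47.5, exactly as computed, with the clamp ring on the window at (255,252). Next I'll release, rise and verify.

```bash
python3 - <<'E'
from h import *
manip.gripper_to(0.72); manip.wait(0.3); st("rel1"); manip.gripper_to(0.85); manip.wait(0.2); st("rel")
x,y,z=manip.current_position(); manip.move_l([x,y,80],speed=40); manip.move_l([x,y,150],speed=150); manip.wait(0.3); st("up")
mw=manip.camera_model("wrist"); im,d=manip.grab_frame("wrist"); cv2.imwrite("pics/v4.png",im[:,:,::-1]); np.savez("v4.npz",d=d,**mw)
P=world(mw,d); u,v=proj(mw,[x,y,60]).astype(int); print(u,v)
print([np.median(P[b-2:b+3,a-2:a+3,2]).round(1) for a,b in((u-27,v),(u+27,v),(u,v-23),(u,v+27),(u,v))])
cv2.imwrite("pics/v4c.png",cv2.resize(im[v-80:v+70,u-90:u+90],None,fx=4,fy=4,interpolation=cv2.INTER_CUBIC)[:,:,::-1]); print(u-90,v-80)
im,_=manip.grab_frame("side"); cv2.imwrite("pics/v4s.png",cv2.resize(im[110:200,290:400],None,fx=6,fy=6,interpolation=cv2.INTER_CUBIC)[:,:,::-1])
im,_=manip.grab_frame("top"); cv2.imwrite("pics/v4t.png",im[:,:,::-1])
E
```

```text
rel1 t 56.03 pos [ 385.3 -288.8   47.1] open 0.726 F [ 0.5 -0.9 -0.1]
rel t 56.51 pos [ 385.1 -288.7   47.1] open 0.851 F [-0.  -0.1 -0. ]
up t 58.4 pos [ 384.7 -288.5  149.2] open 0.847 F [0.7 0.  0.1]
253 195
[np.float64(60.3), np.float64(59.7), np.float64(59.7), np.float64(59.9), np.float64(47.9)]
163 115
```

View pics/v4c.png

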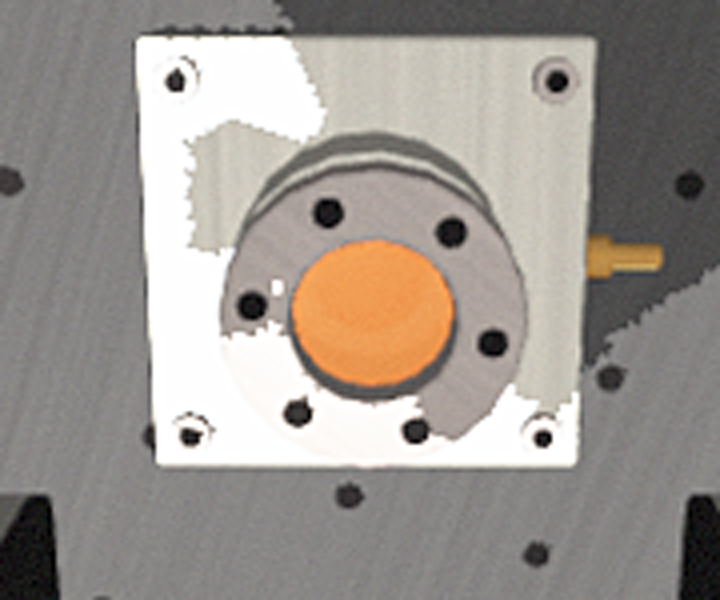

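View pics/v4s.png

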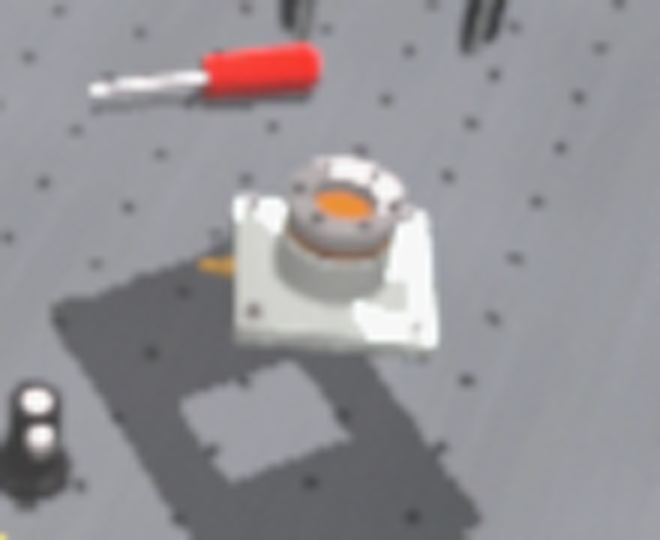

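View pics/v4t.png

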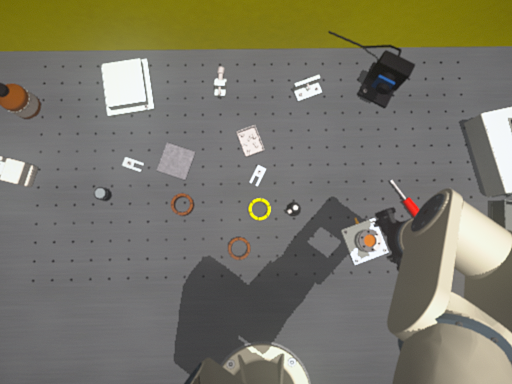

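The stack is flat, with the clamp top at 59.7–60.3 and the window at 47.9 through the bore. The side view shows a neat stack, and the top view shows the bystanders where they were. I'll do one last centring number, then hand in.

```bash
python3 - <<'E'
from h import *
m={k:np.load("v4.npz")[k] for k in("intrinsics","R","t")}
c,r=circ([unproj(m,163+a/4,115+b/4,60) for a,b in [(329,212),(452,232),(493,343),(415,431),(298,412),(252,305)]]); print(c,r,c-[386.65,-288.4],c-[385.64,-288.7])
if np.hypot(*(c-[386.65,-288.4]))<4:
    manip.wait(0.3); manip.finish_job(); print("handed in")
E
```

```text
[ 386.97374288 -288.40065226] 23.247228482988064 [ 0.32374288 -0.00065226] [1.33374288 0.29934774]
the job is handed in; nothing more can be done
handed in
```

The cell is assembled on its base and the job is handed in, at about 59 s of the 128 s allowed; no verdict is reported. I placed the sample on the boss, then the silver cell ring around it, the window on the ring, and the clamp ring on the window. Each part was lowered until a light contact, and each contact came within about 1 mm of the expected height.

| Part | Height in the last check (mm) | Centring (mm) |
|---|---|---|
| Sample | top at 31 (expected 31) | about 0.9 from the base axis, about 1.7 on a rougher look through the ring bore |
| Cell ring | top at 39–41 all round (expected 40) | about 1 from the base axis |
| Window | top at 48, flat (expected 48) | about 0.3 from the ring axis |
| Clamp ring | top at 59.7–60.3 (expected 60) | about 0.3 from the ring axis |

No check failed. The only disagreement was that the wrist camera showed held parts about 1 mm off along the jaw axis from where the gripper centres them, so the base offsets are uncertain by about that much. The gripper was open and clear at the end, with force readings within noise (under 1 N). By eye in the last top view, the bystanders and the brown and yellow look-alikes were unmoved.

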